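Slide the ink-cap plank out to its line and hold it down

TASK

First take the ink jar that blocks the way off the steel riser and stand it upright on the bench, clear of the plank; do not knock it over. Then slide the plank outward along the riser, without lifting it off, until the dark line across it lies over the riser's outer edge and the plank is square to the riser; past half-way its heavy end would drop, so keep hold of it and keep it level. Finish while still holding the plank there, lying on the riser, for a colleague to clamp it; do not disturb the other things on the bench.

Things in the scene. Friction and masses are not known exactly. Their poses are not given: they have to be found in the camera images.
- riser: Fixed stainless steel bench riser, a low bridge: flat top 130 mm along its x, 320 mm along its y, top face 50 mm above the bench. Origin on the bench under its centre; z up. OUTWARD is its -y (towards the robot's right, within 0.25 rad of yaw).
- riser_edge (a point): Middle of the riser's outer top edge (its -y end), at the height of the top face: 160 mm from the riser's centre along its -y. Axes as the riser's.
- plank: Loose plywood plank on the riser, 90 (x) x 300 (y) x 14 mm, 0.34 to 0.53 kg. Origin: centre of its underside; -y points outward. An aluminium ink-cap holder (80 x 60 x 12 mm) on the outer end puts the centre of mass about 30 mm outward of the origin. Starts back from the edge, up to 15 mm off centre, 0.08 rad askew. Finished, it overhangs 175 mm and tips unless held down by 2 to 4 N at the grip block.
- plank_line (a point): Middle of the dark line, 4 mm wide, that runs straight across the plank's top face: 175 mm from the plank's outer end, 125 mm from its inner end (25 mm from the plank's centre towards its inner end). The point is on the top face, 14 mm above the underside.
- plank_grip (a point): Middle of the wooden grip block fixed upright near the plank's inner (+y) end: 40 mm (plank x) x 24 mm (plank y), rising from the plank's top face to 55 mm above its underside. The point is 34 mm above the underside, 105 mm from the plank's centre, 45 mm from its inner end. Free all round; can be pinched from above either way.
- jar: Capped amber glass ink jar, upright cylinder of diameter 48 mm, 60 mm tall, about 0.12 kg, loose, standing on the riser between the plank's outer end and the riser's outer edge. Origin at the centre of its underside. The plank must not hit it.
- cup: Bystander: open grey plastic cup, 70 mm across, 80 mm tall, on the bench beyond the riser (its +x side). Origin at the centre of its underside.
- tape: Bystander: roll of paper tape lying flat, 84 mm across, 25 mm tall, on the bench beyond the riser (its +x side). Origin at the centre of its underside.
- soap: Bystander: white bottle, 60 mm across, 140 mm tall, on the bench some 60 to 130 mm past where the plank's outer end will come. Origin at the centre of its underside.
Things that resemble listed ones, but are neither listed nor needed, are in the scene too. What is shaped like the jar but red or turquoise is not meant.

How it is judged:
By the outcome, as a careful person would: the job done as asked, in the order asked, and still so for the second after the job is handed in, while the arm keeps its last pose, push and grip.
It also fails if it takes over 51 s, if anything falls off the work surface, if the arm or the gripper's body presses on something with over 40 N, if the wrist force passes 120 N, or if a joint passes its speed limit or range.

ROBOT

A 6-joint arm with a two-finger parallel gripper is mounted at the origin on the work surface. World frame = base frame: x ahead of the robot, y to its left, z up, the work surface at z = 0. Lengths are in m, angles in rad, forces in N, time in s.
With the tool pointing down it reaches from about 0.275 to 0.725 m from the base axis. Payload 5.6 kg.
Tool frame: the origin (TCP) lies at the very end of the fingers, on their centre line; the grasp point (between the pads) lies 19 mm behind it; z points along the fingers, y is the line along which they close (so a half turn about z gives the same grasp; the last joint's range is limited). The gripper opens to 85 mm and grips with 20 to 120 N. Pads are 22 mm wide; open, the fingers measure 114 mm over their backs; the gripper's body (76 mm by 85 mm) begins 54 mm behind the grasp point. The pads swing forward as they close: fully open they stand 13 mm farther back than shut.
Start: joints at [-0.83, 0.255, 0.108, 0, -1.424, -0.285], TCP at [0.242, -0.494, 0.231] pointing down, gripper open.
Joint ranges: [-2.95, 2.95], [-1.21, 1.97], [-1.09, 1.5], [-2.87, 1.71], [-2.94, -0.07], [-3.05, 3.05]. Speed limits (rad/s): [2.57, 2.57, 3.14, 3.14, 3.14, 3.14].

INTERFACE

Orientations are given as [roll, pitch, yaw] about the fixed x, y, z axes, in that order (R = Rz(yaw) Ry(pitch) Rx(roll)).
In Python, from bench import bot gives the robot as it stands. The module is installed in compiled form; this text tells all that it offers.
- The arm moves only by the tool jog_arm, never from a script. Its arguments are lists of equal length, an entry for each row: "delta_rot": the turn, a rotation vector about the world's x, y, z in units of 45 degrees (1.0 is 45 degrees), a list of three; "travel": the shift along the world's x, y, z in units of 1 m (1.0 is 1 m), a list of three; "gripper": the closure in counts, from 0 (fully open) to 255 (shut). A call has 1 to 12 rows; each row shifts and turns the commanded pose from where the row before left it; what a row does not reach is not made up. A row lasts 1/10 s, in which the tool goes at most 50 mm and 8.59 degrees, less where a joint would pass 70% of its speed; a pose out of reach is approached as far as the arm can. A call with a number of a shift or a turn outside -1 to 1 is refused whole. A call with a gripper value outside its range is refused whole. The fingers move at their own pace and stop on an object; "newtons" is the grip in N (left out, the last holds). Time passes only in rows, so rows that do not move let the fingers close. It gives the time, the measured TCP pose, the force, the opening and the grip force at its end, in the units of the state.
- bot.read_state(): the state, without advancing time (a new reading comes with each control period).
- bot.camera(name): name is "scene" or "top"; returns a dict with "pixels" (384x512x3 uint8, red, green, blue), "depth" (384x512 float32, m along the optical axis (not along the pixel's ray), 0 where there is no reading), "fx", "fy", "cx", "cy" (pixels), "pose" (4x4, takes a point from camera to world coordinates). Camera axes: x right, y up, looking along -z (the intrinsics and any distortion apply to the point x, -y, -z); pixel columns grow to the right and rows downward; lengths in m; the calibration is good to about 2 mm. A picture is of the moment at which its call begins.
- bot.hand_in(): hands the job in; it is judged then, once.
The state is a dict: "t": time; "qpos": joint angles; "qvel": joint speeds; "joint_torque": joint torques, N m; "tcp_pos": TCP position; "ee_rot": TCP orientation; "contact_force": force on the tool from outside, world axes, zero at the start; "wrist_torque": the same for the moment, N m; "gripper_width": finger opening in m; "grip_force": force on a finger pad.
Only numpy, scipy, OpenCV 4.12 (cv2) and the standard library are available. Lean on these libraries where they do the work, as an engineer would, in place of code of your own. Each camera call takes 0.05 s, during which the arm holds its last target. There are 200 camera calls.

## Working session

There is one attempt and no reset: what is moved stays moved. The work goes in short steps, Python scripts to look and compute and a tool call to move; the robot and the scene stay as the last step left them, time stands still between calls to the robot, and variables do not carry over. Pictures are saved under pics/ and viewed, at most 10 in all, crops included, and the job is handed in when it is done.

Besides the shell and the picture viewer there is one more tool, called after "Request:" as name(argument=value, ...) on one line, values as JSON. jog_arm: Moves the arm, as the interface text tells. Its arguments: {"type":"object","properties":{"delta_rot":{"type":"array","items":{"type":"array","items":{"type":"number"}}},"travel":{"type":"array","items":{"type":"array","items":{"type":"number"}}},"gripper":{"type":"array","items":{"type":"number"}},"newtons":{"type":"number"}},"required":["delta_rot","travel","gripper"]}

```bash
mkdir -p pics; cat > h.py <<'E'
import numpy as np, cv2, pickle
from bench import bot
def grab(n):
    c=bot.camera(n); pickle.dump(c,open(n+'.pkl','wb')); return c
def load(n): return pickle.load(open(n+'.pkl','rb'))
def pts(c):
    d=c['depth']; v,u=np.mgrid[:d.shape[0],:d.shape[1]]
    P=np.stack([(u-c['cx'])/c['fx']*d,-(v-c['cy'])/c['fy']*d,-d],-1)
    T=c['pose']; return P@T[:3,:3].T+T[:3,3]
def ray(c,u,v,z):
    T=c['pose']; r=T[:3,:3]@np.array([(u-c['cx'])/c['fx'],-(v-c['cy'])/c['fy'],-1]); o=T[:3,3]
    return o+r*(z-o[2])/r[2]
def proj(c,p):
    T=c['pose']; q=T[:3,:3].T@(np.array(p)-T[:3,3]); return c['cx']+c['fx']*q[0]/-q[2], c['cy']+c['fy']*q[1]/q[2]
E
python3 - <<'E'
from h import *
ims=[]
for n in('scene','top'):
    c=grab(n); print(n,{k:(v if np.isscalar(v) else np.round(v,3).tolist()) for k,v in c.items() if k not in('pixels','depth')})
    cv2.imwrite(f'pics/{n}.png',cv2.resize(c['pixels'][...,::-1],(768,576),interpolation=cv2.INTER_CUBIC))
print(bot.read_state())
E
```

```text
scene {'fx': 461.2126550708324, 'fy': 461.2126550708324, 'cx': 257.40617344153316, 'cy': 188.14847499391973, 'pose': [[-0.764, -0.466, 0.446, 1.028], [0.645, -0.547, 0.533, 0.518], [-0.004, 0.695, 0.719, 0.823], [0.0, 0.0, 0.0, 1.0]]}
top {'fx': 363.24528695668675, 'fy': 363.24528695668675, 'cx': 249.3564056691394, 'cy': 191.7135911876105, 'pose': [[0.014, 0.992, -0.122, 0.44], [-1.0, 0.016, 0.016, -0.031], [0.018, 0.122, 0.992, 1.038], [0.0, 0.0, 0.0, 1.0]]}
{'t': 0.1, 'qpos': array([-8.30415252e-01,  2.55685540e-01,  1.07098562e-01, -4.29747172e-04,
       -1.42388715e+00, -2.84636168e-01]), 'qvel': array([ 0.00015814, -0.00260415,  0.00324591,  0.00251006, -0.00164927,
        0.00086392]), 'joint_torque': array([-3.08970353e-03, -3.87604272e+01,  2.38470519e+01,  5.37802890e+00,
       -3.88202869e-03,  4.77703765e-06]), 'tcp_pos': array([ 0.24193933, -0.49342369,  0.23047227]), 'ee_rot': array([ 3.13986300e+00, -6.32328068e-05, -2.68591096e+00]), 'contact_force': array([-0.82818065, -0.41961993, -0.75788733]), 'wrist_torque': array([ 0.01348453, -0.01286669, -0.02089971]), 'grip_force': 0.0, 'gripper_width': 0.08562514157620156}
```

View pics/scene.png

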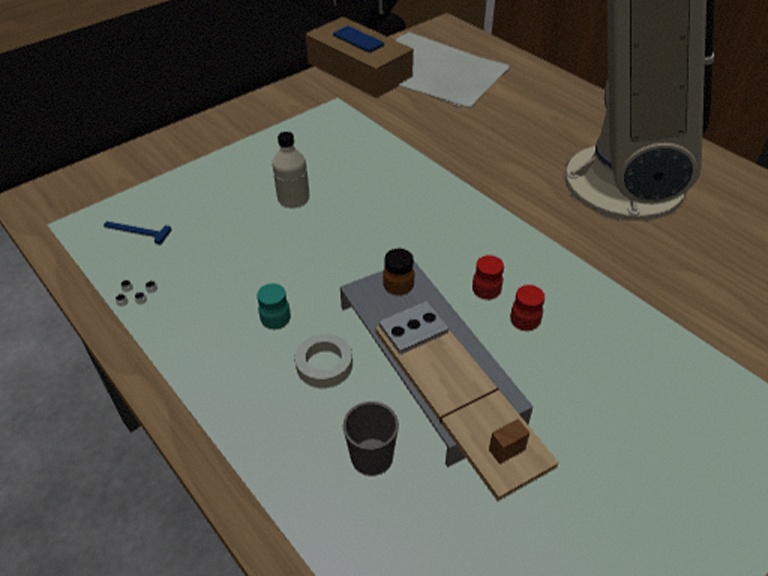

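View pics/top.png

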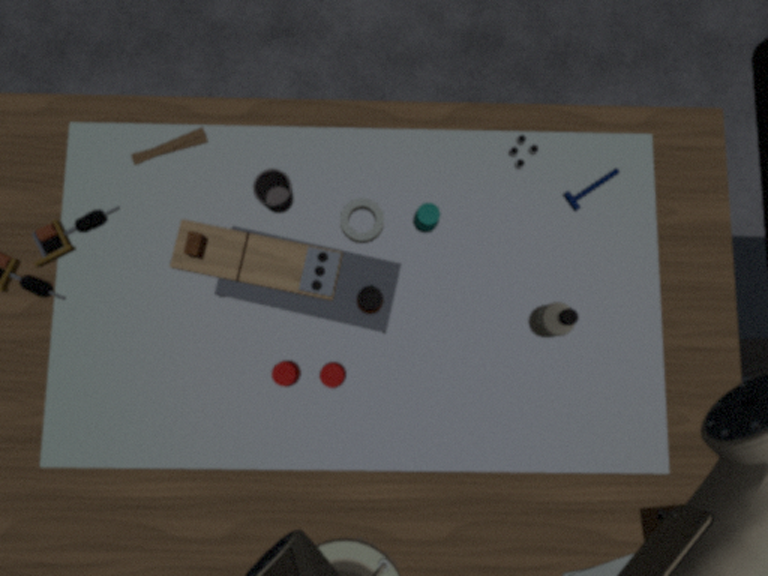

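The amber jar with a black cap is at scene (398,271) and top (370,298), on the riser's outer end. The lookalikes are red at scene (489,277) and (527,307), and turquoise at (273,306). Those stand on the bench and are the wrong colour, so the amber one is the jar. The grip block is at scene (509,440) and top (196,244).

```bash
cat > m.py <<'E'
from h import *
def rect(P,m):
    m=cv2.morphologyEx(m.astype(np.uint8),cv2.MORPH_OPEN,np.ones((3,3)))
    k,l,s,_=cv2.connectedComponentsWithStats(m); 
    if k<2: return
    m=l==1+np.argmax(s[1:,4]); q=P[m]; 
    r=cv2.minAreaRect((q[:,:2]*1000).astype(np.float32)); return int(m.sum()),np.round(r[0],1).tolist(),np.round(r[1],1).tolist(),round(r[2],2),np.round(np.median(q,0)*1000,1).tolist(), np.round(cv2.boxPoints(r)).tolist()
def run(n):
    c=load(n);P=pts(c);h=cv2.cvtColor(c['pixels'],cv2.COLOR_RGB2HSV).astype(int);z=P[...,2];H,S,V=[h[...,i] for i in range(3)]
    roi=(P[...,0]>.25)&(P[...,0]<.75)&(P[...,1]>-.5)&(P[...,1]<.35)&(c['depth']>0)
    print(n,'bench z',np.median(z[roi&(abs(z)<.01)]))
    wood=(H>5)&(H<25)&(S>70)
    for nm,m in dict(riser=roi&(abs(z-.05)<.006)&~wood,plank=roi&(abs(z-.064)<.008)&wood,block=roi&(abs(z-.105)<.008)&wood,jarcap=roi&(z>.1)&(z<.118)&~wood,
        cup=roi&(z>.07)&(z<.088)&~wood,tape=roi&(z>.018)&(z<.03),soap=roi&(z>.05)&(P[...,1]<-.25)).items(): print(nm,rect(P,m))
    dark=roi&(abs(z-.064)<.008)&(V<75)&(P[...,1]<.3)
    k,l,s,ce=cv2.connectedComponentsWithStats(dark.astype(np.uint8))
    for i in range(1,k):
        if s[i,4]>12: print('dark',s[i].tolist(),rect(P,l==i) , np.round(P[l==i].mean(0)*1000,1))
if __name__=='__main__':
    run('top');run('scene')
    c=load('scene'); a=c['pixels'][150:215,225:375,::-1]; b=load('top')['pixels'][170:235,170:320,::-1]
    cv2.imwrite('pics/crop.png',cv2.resize(np.vstack([a,b]),None,fx=4,fy=4,interpolation=cv2.INTER_CUBIC))
E
python3 m.py
```

```text
top bench z -0.00015335470638488946
riser (2522, [578.0, 74.4], [319.8, 130.0], 78.16, [548.6, 5.9, 49.1], [[482.0, -69.0], [609.0, -95.0], [674.0, 218.0], [547.0, 244.0]])
plank (1808, [613.9, 199.8], [228.4, 85.7], 79.7, [611.4, 188.4, 62.9], [[551.0, 95.0], [636.0, 80.0], [676.0, 304.0], [592.0, 320.0]])
block (146, [629.0, 270.9], [24.0, 40.1], 78.33, [628.5, 270.0, 103.6], [[607.0, 263.0], [646.0, 255.0], [651.0, 279.0], [612.0, 287.0]])
jarcap (182, [538.0, -40.6], [35.2, 42.3], 84.61, [538.2, -40.0, 109.0], [[515.0, -56.0], [557.0, -60.0], [561.0, -25.0], [519.0, -21.0]])
cup (651, [587.9, 51.8], [60.0, 79.7], 79.42, [586.4, 51.9, 75.1], [[543.0, 30.0], [621.0, 15.0], [633.0, 74.0], [554.0, 89.0]])
tape (412, [696.6, -21.5], [83.6, 80.1], 0.82, [697.0, -22.1, 23.8], [[654.0, 18.0], [655.0, -62.0], [739.0, -61.0], [738.0, 19.0]])
soap (6673, [352.4, -322.1], [43.7, 188.1], 51.81, [331.2, -306.7, 619.8], [[265.0, -281.0], [413.0, -397.0], [440.0, -363.0], [292.0, -247.0]])
dark [171, 122, 3, 10, 15] None [738.  170.   64.2]
dark [178, 126, 17, 13, 25] None [716.3 125.6  64.3]
da
[... 1574 characters left out ...]
21.1, 64.1], [[535.0, -14.0], [561.0, -45.0], [571.0, -36.0], [545.0, -6.0]]) [551.5 -22.7  64.4]
dark [172, 197, 19, 8, 33] None [ 709.8 -128.4   58.3]
dark [345, 200, 9, 5, 15] None [426.2 117.5  57.9]
dark [253, 217, 9, 12, 13] None [625.7  35.3  69.7]
dark [250, 219, 83, 111, 245] None [646.6 175.9  61.1]
dark [289, 221, 9, 5, 14] None [570.   86.3  69.9]
dark [262, 226, 26, 10, 39] None [612.4  77.1  69.8]
dark [234, 272, 29, 17, 158] (147, [724.5, 128.2], [18.8, 54.4], 41.72, [720.2, 121.6, 64.2], [[699.0, 142.0], [736.0, 102.0], [750.0, 114.0], [713.0, 155.0]]) [723.3 126.4  64. ]
dark [254, 293, 10, 11, 32] None [739.1 174.9  63.9]
dark [326, 299, 11, 10, 16] None [648.6 271.1  69.2]
```

View pics/crop.png

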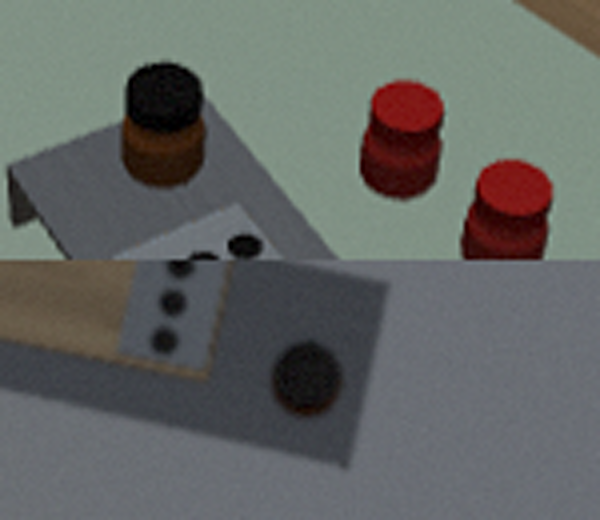

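The crop confirms it: the amber, black-capped jar (crop 163,125 and 307,378) is the only one on the riser. I'll go above it.

Request:
jog_arm(delta_rot=[[0, 0, 0.0966], [0, 0, 0.0966], [0, 0, 0.0966], [0, 0, 0.0966], [0, 0, 0.0966], [0, 0, 0.0966], [0, 0, 0.0966], [0, 0, 0.0966], [0, 0, 0.0966], [0, 0, 0.0966], [0, 0, 0.0966], [0, 0, 0.0966]], travel=[[0.0246, 0.0379, 0], [0.0246, 0.0379, 0], [0.0246, 0.0379, 0], [0.0246, 0.0379, 0], [0.0246, 0.0379, 0], [0.0246, 0.0379, 0], [0.0246, 0.0379, 0], [0.0246, 0.0379, 0], [0.0246, 0.0379, 0], [0.0246, 0.0379, 0], [0.0246, 0.0379, 0], [0.0246, 0.0379, 0]], gripper=[0, 0, 0, 0, 0, 0, 0, 0, 0, 0, 0, 0], newtons=40)

```text
t: 1.3
tcp_pos: [0.5378, -0.0372, 0.231]
ee_rot: [3.141, -0.0, -1.772]
contact_force: [0.2, -1.2, 0.1]
gripper_width: 0.0856
grip_force: 0.0
```

```bash
python3 - <<'E'
from h import *
for n in('top','scene'):
    c=load(n);P=pts(c);V=c['pixels'].max(2)
    m=(V<50)&(abs(P[...,0]-.537)<.04)&(abs(P[...,1]+.04)<.04)&(P[...,2]>.104)
    v,u=np.nonzero(m); (a,b),r=cv2.minEnclosingCircle(np.c_[u,v].astype(np.float32)); print(n,m.sum(),a,b,r,ray(c,u.mean(),v.mean(),.11),P[m].mean(0),P[m].max(0)-P[m].min(0))
E
```

```text
top 214 246.48472595214844 198.12596130371094 8.266119956970215 [ 0.53755167 -0.03832944  0.11      ] [ 0.53766755 -0.03833888  0.10904709] [0.04178343 0.03877586 0.00808591]
scene 227 265.77777099609375 173.0 9.276373863220215 [ 0.54099737 -0.03436984  0.11      ] [ 0.5409412  -0.03443557  0.11000246] [0.041759  0.0424323 0.0100705]
```

Request:
jog_arm(delta_rot=[[0, 0, 0], [0, 0, 0], [0, 0, 0], [0, 0, 0], [0, 0, 0], [0, 0, 0], [0, 0, 0], [0, 0, 0], [0, 0, 0], [0, 0, 0], [0, 0, 0], [0, 0, 0]], travel=[[0.001, 0.001, -0.04], [0, 0, -0.04], [0, 0, -0.04], [0, 0, -0.03], [0, 0, -0.02], [0, 0, 0], [0, 0, 0], [0, 0, 0], [0, 0, 0], [0, 0, 0], [0, 0, 0], [0, 0, 0]], gripper=[0, 0, 0, 0, 0, 0, 150, 150, 150, 150, 150, 150], newtons=30)

```text
t: 2.5
tcp_pos: [0.5394, -0.0379, 0.0631]
ee_rot: [-3.139, 0.001, -1.775]
contact_force: [-0.6, 1.4, 6.1]
gripper_width: 0.0461
grip_force: 31.2
```

Request:
jog_arm(delta_rot=[[0, 0, 0], [0, 0, 0], [0, 0, 0], [0, 0, 0], [0, 0, 0], [0, 0, 0], [0, 0, 0], [0, 0, 0], [0, 0, 0], [0, 0, 0], [0, 0, 0], [0, 0, 0]], travel=[[0, 0, 0], [0, 0, 0.01], [0, 0, 0.02], [0, 0, 0.02], [0, 0, 0.01], [-0.02, -0.014, 0], [-0.027, -0.019, 0], [-0.03, -0.021, 0], [-0.03, -0.021, 0], [-0.027, -0.019, 0], [-0.02, -0.014, 0], [-0.005, -0.004, 0]], gripper=[160, 160, 160, 160, 160, 160, 160, 160, 160, 160, 160, 160])

```text
t: 3.7
tcp_pos: [0.377, -0.1508, 0.1213]
ee_rot: [3.141, 0.0, -1.777]
contact_force: [0.9, 0.0, -1.4]
gripper_width: 0.0463
grip_force: 31.3
```

```bash
python3 - <<'E'
from h import *
s=bot.read_state();print(s['gripper_width'],s['grip_force'],s['contact_force'],s['tcp_pos'])
c=grab('scene');cv2.imwrite('pics/held.png',cv2.resize(c['pixels'][90:330,170:490,::-1],None,fx=2,fy=2))
E
```

```text
0.046301398131348356 31.3231360365171 [ 0.89095404  0.02369994 -1.42761121] [ 0.37704363 -0.15078335  0.12126997]
```

View pics/held.png

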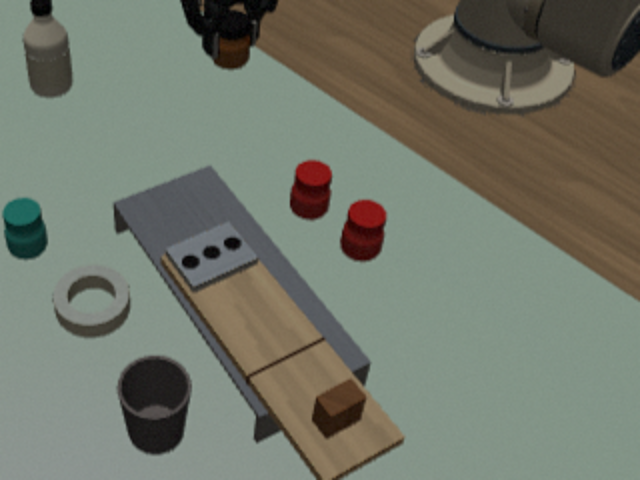

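The jar hangs upright in the fingers, at (230,45) in the crop, with everything else undisturbed. I'll lower it about 106 mm.

Request:
jog_arm(delta_rot=[[0, 0, 0], [0, 0, 0], [0, 0, 0], [0, 0, 0], [0, 0, 0], [0, 0, 0], [0, 0, 0], [0, 0, 0]], travel=[[0, 0, -0.02], [0, 0, -0.03], [0, 0, -0.03], [0, 0, -0.015], [0, 0, -0.006], [0, 0, -0.004], [0, 0, -0.002], [0, 0, 0]], gripper=[160, 160, 160, 160, 160, 160, 160, 160])

```text
t: 4.55
tcp_pos: [0.38, -0.15, 0.0148]
ee_rot: [-3.14, 0.0, -1.775]
contact_force: [0.3, -0.5, -1.5]
gripper_width: 0.0464
grip_force: 31.3
```

Request:
jog_arm(delta_rot=[[0, 0, 0], [0, 0, 0], [0, 0, 0], [0, 0, 0], [0, 0, 0], [0, 0, 0], [0, 0, 0], [0, 0, 0], [0, 0, 0]], travel=[[0, 0, -0.001], [0, 0, -0.001], [0, 0, 0], [0, 0, 0], [0, 0, 0], [0, 0, 0], [0, 0, 0], [0, 0, 0], [0, 0, 0]], gripper=[160, 160, 160, 160, 0, 0, 0, 0, 0])

```text
t: 5.45
tcp_pos: [0.3793, -0.15, 0.0122]
ee_rot: [3.141, -0.0, -1.775]
contact_force: [0.6, 0.4, -0.6]
gripper_width: 0.0856
grip_force: 0.0
```

Request:
jog_arm(delta_rot=[[0, 0, 0], [0, 0, 0], [0, 0, 0], [0, 0, 0], [0, 0, 0], [0, 0, 0], [0, 0, 0]], travel=[[0, 0, 0.01], [0, 0, 0.03], [0, 0, 0.045], [0, 0, 0.045], [0, 0, 0.045], [0, 0, 0.043], [0, 0, 0]], gripper=[0, 0, 0, 0, 0, 0, 0])

```text
t: 6.15
tcp_pos: [0.3822, -0.151, 0.2372]
ee_rot: [-3.129, 0.0, -1.775]
contact_force: [0.8, -0.4, -0.1]
gripper_width: 0.0855
grip_force: 0.0
```

Request:
jog_arm(delta_rot=[[0, 0, 0.16875], [0, 0, 0.16875], [0, 0, 0.16875], [0, 0, 0.16875], [0, 0, 0.16875], [0, 0, 0.16875], [0, 0, 0.16875], [0, 0, 0.16875], [0, 0, 0.16875], [0, 0, 0.16875], [0, 0, 0.16875], [0, 0, 0.16875]], travel=[[0.0209, 0.0352, 0], [0.0209, 0.0352, 0], [0.0209, 0.0352, 0], [0.0209, 0.0352, 0], [0.0209, 0.0352, 0], [0.0209, 0.0352, 0], [0.0209, 0.0352, 0], [0.0209, 0.0352, 0], [0.0209, 0.0352, 0], [0.0209, 0.0352, 0], [0.0209, 0.0352, 0], [0.0209, 0.0352, 0]], gripper=[0, 0, 0, 0, 0, 0, 0, 0, 0, 0, 0, 0])

```text
t: 7.35
tcp_pos: [0.6305, 0.2736, 0.2305]
ee_rot: [3.141, 0.0, -0.179]
contact_force: [0.2, 0.7, 0.6]
gripper_width: 0.0853
grip_force: 0.0
```

```bash
python3 - <<'E'
from h import *
import m
c=grab('scene');cv2.imwrite('pics/above.png',cv2.resize(c['pixels'][...,::-1],(768,576)))
print(bot.read_state()['qpos'])
m.run('scene')
E
```

```text
[ 6.39861879e-01  5.52446989e-01  5.46351363e-01 -7.07986115e-04
 -1.56757759e+00  7.61087743e-01]
scene bench z 0.0012102795946263845
riser (3160, [578.2, 74.4], [324.2, 132.8], 78.32, [552.1, 5.3, 50.6], [[480.0, -71.0], [610.0, -98.0], [676.0, 220.0], [546.0, 247.0]])
plank (4565, [611.0, 169.8], [299.5, 91.9], 79.15, [622.6, 199.0, 64.5], [[538.0, 31.0], [628.0, 14.0], [684.0, 308.0], [594.0, 326.0]])
block (307, [630.3, 272.5], [24.6, 40.8], 78.37, [632.6, 273.7, 105.2], [[608.0, 265.0], [648.0, 256.0], [653.0, 280.0], [613.0, 289.0]])
jarcap (95, [513.7, -363.6], [27.0, 40.6], 60.27, [516.5, -359.1, 107.4], [[489.0, -365.0], [525.0, -385.0], [538.0, -362.0], [503.0, -342.0]])
cup (880, [589.0, 53.3], [62.2, 81.7], 79.2, [591.4, 55.9, 76.5], [[543.0, 30.0], [623.0, 15.0], [635.0, 76.0], [555.0, 92.0]])
tape (655, [697.3, -19.9], [85.7, 81.0], 53.75, [700.2, -16.4, 25.0], [[639.0, -31.0], [705.0, -78.0], [755.0, -9.0], [690.0, 39.0]])
soap (622, [512.5, -363.2], [49.7, 57.4], 89.59, [518.9, -356.1, 92.7], [[484.0, -388.0], [541.0, -388.0], [541.0, -339.0], [484.0, -338.0]])
dark 
[... 394 characters left out ...]
]) [ 382.2 -147.5   60.3]
dark [175, 197, 16, 7, 23] None [ 706.5 -125.5   58.1]
dark [251, 221, 9, 12, 17] None [631.4  36.3  59.7]
dark [286, 221, 12, 6, 13] None [572.6  86.3  70.6]
dark [267, 243, 25, 34, 51] None [649.  131.2  59.6]
dark [234, 272, 29, 16, 152] (131, [725.0, 126.3], [17.7, 51.9], 46.61, [722.2, 119.9, 63.8], [[700.0, 138.0], [738.0, 102.0], [750.0, 115.0], [712.0, 150.0]]) [723.6 125.8  64.3]
dark [292, 276, 38, 53, 91] None [669.2 241.   60.3]
dark [254, 292, 10, 12, 38] (19, [744.0, 175.3], [2.8, 11.8], 80.68, [745.1, 175.0, 62.3], [[738.0, 175.0], [750.0, 173.0], [750.0, 176.0], [738.0, 178.0]]) [739.1 174.8  64.2]
dark [326, 299, 10, 10, 15] None [648.7 269.9  69.3]
```

View pics/above.png

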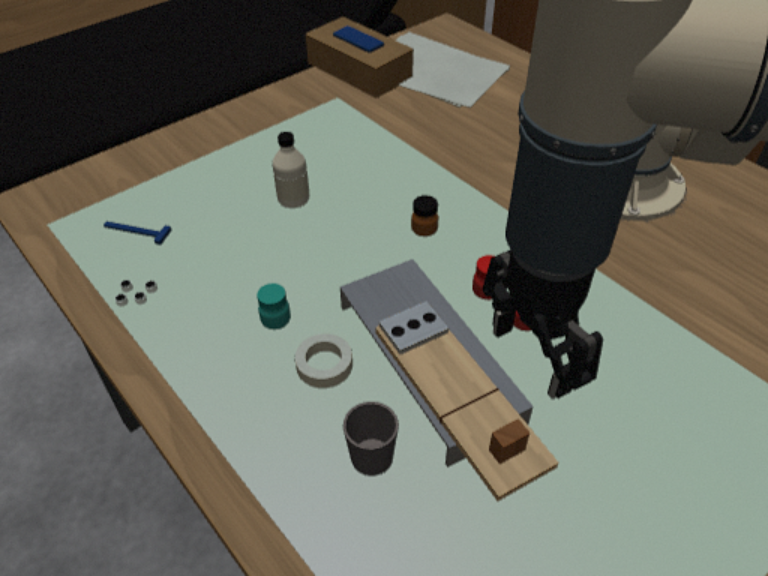

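The amber jar stands upright at (425,215), about (0.380, -0.148) on the bench. The plank and the rest are unmoved. I'll grip the block next.

Request:
jog_arm(delta_rot=[[0, 0, -0.01], [0, 0, 0], [0, 0, 0], [0, 0, 0], [0, 0, 0], [0, 0, 0], [0, 0, 0]], travel=[[0, -0.001, -0.03], [0, 0, -0.04], [0, 0, -0.04], [0, 0, -0.03], [0, 0, -0.013], [0, 0, -0.005], [0, 0, 0]], gripper=[0, 0, 0, 0, 0, 0, 0])

```text
t: 8.1
tcp_pos: [0.6306, 0.2715, 0.0732]
ee_rot: [-3.141, -0.001, -0.193]
contact_force: [0.8, 0.4, -0.2]
gripper_width: 0.0856
grip_force: 0.0
```

Request:
jog_arm(delta_rot=[[0, 0, 0], [0, 0, 0], [0, 0, 0], [0, 0, 0], [0, 0, 0], [0, 0, 0], [0, 0, 0], [0, 0, 0], [0, 0, 0]], travel=[[0, 0, 0], [0, 0, 0], [0, 0, 0], [0, 0, 0], [0, 0, 0], [0, 0, 0], [0, 0, 0], [0, 0, 0], [0, 0, 0]], gripper=[180, 240, 240, 240, 240, 240, 240, 240, 240], newtons=60)

```text
t: 9.0
tcp_pos: [0.6305, 0.2717, 0.073]
ee_rot: [-3.141, -0.001, -0.193]
contact_force: [-0.2, 1.6, 5.7]
gripper_width: 0.0229
grip_force: 61.0
```

Request:
jog_arm(delta_rot=[[0, 0, -0.002], [0, 0, -0.002], [0, 0, -0.002], [0, 0, -0.002], [0, 0, -0.002], [0, 0, -0.002], [0, 0, -0.002], [0, 0, -0.002], [0, 0, -0.002], [0, 0, -0.002], [0, 0, -0.002], [0, 0, 0]], travel=[[-0.0007, -0.0029, 0], [-0.0019, -0.0078, 0], [-0.0036, -0.01456, 0], [-0.0036, -0.01456, 0], [-0.0036, -0.01456, 0], [-0.0036, -0.01456, 0], [-0.0036, -0.01456, 0], [-0.0036, -0.01456, 0], [-0.0036, -0.01456, 0], [-0.0036, -0.01456, 0], [-0.0022, -0.0087, 0], [-0.001, -0.0039, 0]], gripper=[240, 240, 240, 240, 240, 240, 240, 240, 240, 240, 240, 240])

```text
t: 10.2
tcp_pos: [0.5961, 0.1316, 0.073]
ee_rot: [-3.14, -0.002, -0.21]
contact_force: [2.2, 4.0, 3.9]
gripper_width: 0.0233
grip_force: 60.5
```

```bash
python3 - <<'E'
from h import *
import m
c=grab('scene');s=bot.read_state();print(s['tcp_pos'],s['ee_rot'],s['contact_force'],s['wrist_torque'])
P=pts(c);h=cv2.cvtColor(c['pixels'],cv2.COLOR_RGB2HSV).astype(int);z=P[...,2]
w=(h[...,0]>5)&(h[...,0]<25)&(h[...,1]>70)&(abs(z-.064)<.008)&(P[...,0]>.4)&(P[...,0]<.75)&(P[...,1]<.35)&(P[...,1]>-.3)
print(m.rect(P,w)); q=P[w]; print(np.linalg.lstsq(np.c_[q[:,:2],np.ones(len(q))],q[:,2],rcond=None)[0])
cv2.imwrite('pics/mid.png',cv2.resize(c['pixels'][90:330,170:490,::-1],None,fx=2,fy=2))
E
```

```text
[0.59597927 0.13119802 0.07296894] [-3.14035453e+00 -1.48321275e-03 -2.10558767e-01] [0.46799795 2.97172387 6.12787963] [ 0.8472566  -0.26571685 -0.02028291]
(2894, [577.1, 39.6], [282.3, 90.3], 78.29, [593.3, 52.6, 64.4], [[504.0, -89.0], [593.0, -108.0], [650.0, 169.0], [562.0, 187.0]])
[-0.00975556 -0.00017958  0.07008865]
```

View pics/mid.png

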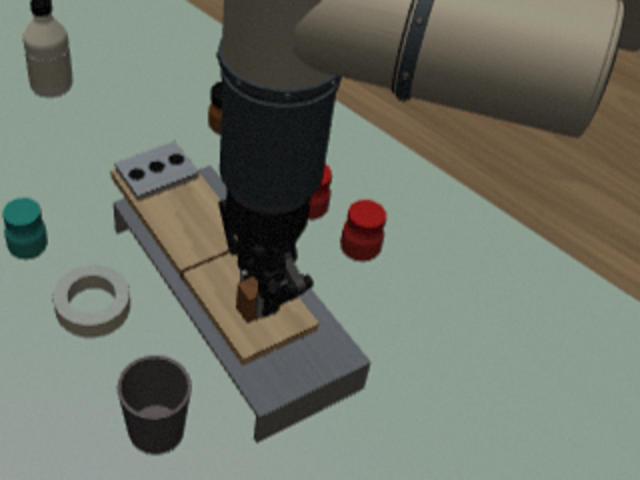

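Request:
jog_arm(delta_rot=[[0, 0, 0], [0, 0, 0], [0, 0, 0], [0, 0, 0], [0, 0, 0], [0, 0, 0], [0, 0, 0], [0, 0, 0], [0, 0, 0], [0, 0, 0], [0, 0, 0], [0, 0, 0]], travel=[[-0.0007, -0.0029, -0.0005], [-0.0017, -0.0068, 0], [-0.0026, -0.0107, 0], [-0.0026, -0.0107, 0], [-0.0026, -0.0107, 0], [-0.0026, -0.0107, 0], [-0.0026, -0.0107, 0], [-0.0026, -0.0107, 0], [-0.0026, -0.0107, 0], [-0.0026, -0.0107, 0], [-0.0019, -0.0078, 0], [-0.001, -0.0039, 0]], gripper=[240, 240, 240, 240, 240, 240, 240, 240, 240, 240, 240, 240])

```text
t: 11.45
tcp_pos: [0.5706, 0.0252, 0.073]
ee_rot: [-3.139, -0.003, -0.21]
contact_force: [1.0, 7.1, 8.5]
gripper_width: 0.0234
grip_force: 61.6
```

```bash
cat > f.py <<'E'
from h import *
import m
s=bot.read_state();print(s['t'],s['tcp_pos'],s['ee_rot'],s['contact_force'],s['wrist_torque'])
for n in('scene','top'):
    c=grab(n);P=pts(c);h=cv2.cvtColor(c['pixels'],cv2.COLOR_RGB2HSV).astype(int);z=P[...,2]
    w=(h[...,0]>5)&(h[...,0]<25)&(h[...,1]>70)&(abs(z-.064)<.015)&(P[...,0]>.4)&(P[...,0]<.75)&(P[...,1]<.35)&(P[...,1]>-.3)
    print(n,m.rect(P,w)); q=P[w]; print(np.linalg.lstsq(np.c_[q[:,:2],np.ones(len(q))],q[:,2],rcond=None)[0])
    r=(abs(z-.05)<.006)&(h[...,1]<70)&(P[...,0]>.4)&(P[...,0]<.75)&(P[...,1]<.35)&(P[...,1]>-.15); print('riser',m.rect(P,r))
c=load('scene');cv2.imwrite('pics/end.png',cv2.resize(np.hstack([c['pixels'][90:290,170:370],load('top')['pixels'][110:310,150:350]])[...,::-1],None,fx=2,fy=2))
E
python3 f.py
```

```text
11.45 [0.57061908 0.02524219 0.0729535 ] [-3.13923155e+00 -2.90418954e-03 -2.10022376e-01] [0.95223534 7.07522334 8.54472356] [ 2.26509681 -0.25292375 -0.07338657]
scene (2457, [546.4, -73.6], [298.3, 98.9], 78.36, [569.0, -49.4, 64.5], [[468.0, -210.0], [565.0, -230.0], [625.0, 63.0], [528.0, 82.0]])
[-0.01046798 -0.0007997   0.07002838]
riser (5019, [578.6, 74.7], [323.1, 132.2], 78.35, [602.0, 145.6, 50.6], [[481.0, -70.0], [611.0, -97.0], [676.0, 220.0], [546.0, 246.0]])
top (1328, [550.1, -59.6], [208.0, 84.4], 77.72, [542.0, -81.2, 63.2], [[487.0, -152.0], [569.0, -170.0], [613.0, 33.0], [531.0, 51.0]])
[-0.0002156  -0.00055721  0.06324438]
riser (828, [531.0, 43.6], [239.5, 50.4], 78.16, [520.7, 62.8, 49.1], [[482.0, -68.0], [531.0, -79.0], [580.0, 156.0], [531.0, 166.0]])
```

View pics/end.png

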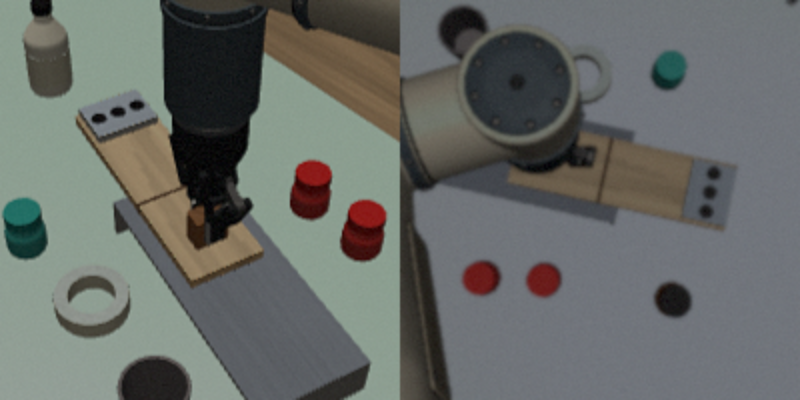

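Request:
jog_arm(delta_rot=[[0, 0, 0], [0, 0, 0], [0, 0, 0], [0, 0, 0], [0, 0, 0], [0, 0, 0], [0, 0, 0], [0, 0, 0]], travel=[[-0.001, -0.004, 0], [-0.0015, -0.006, 0], [-0.0015, -0.006, 0], [-0.0014, -0.006, 0], [-0.0009, -0.0035, 0], [-0.0004, -0.0015, 0], [0, 0, 0], [0, 0, 0]], gripper=[240, 240, 240, 240, 240, 240, 240, 240])

```text
t: 12.35
tcp_pos: [0.5641, -0.0016, 0.073]
ee_rot: [-3.14, -0.003, -0.21]
contact_force: [1.8, 5.2, 8.5]
gripper_width: 0.0236
grip_force: 61.6
```

```bash
cat > g.py <<'E'
from h import *
s=bot.read_state();print(s['t'],s['tcp_pos'],s['ee_rot'],s['contact_force'])
C=np.array([.5784,.0747]);a=np.deg2rad(78.28);uy=np.array([np.cos(a),np.sin(a)]);ux=np.array([uy[1],-uy[0]])
v,u=np.mgrid[:384,:512]
for n in('scene','top'):
    c=grab(n)
    def rf(z):
        T=c['pose'];d=np.stack([(u-c['cx'])/c['fx'],-(v-c['cy'])/c['fy'],-np.ones_like(u)],-1)@T[:3,:3].T;o=T[:3,3]
        p=o+d*((z-o[2])/d[...,2])[...,None]; q=p[...,:2]-C; return q@ux,q@uy
    g=cv2.cvtColor(c['pixels'],cv2.COLOR_RGB2GRAY).astype(float)
    h=cv2.cvtColor(c['pixels'],cv2.COLOR_RGB2HSV); wood=(h[...,0]>5)&(h[...,0]<25)&(h[...,1]>60)
    X,Y=rf(.064)
    xs,ys=[],[]   # dark line: weighted row of darkness in strips across plank
    for x in np.arange(-.04,.041,.005):
        k=(abs(X-x)<.003)&(abs(Y+.16)<.025); 
        if k.sum()<8: continue
        b=np.percentile(g[k],70); w=np.clip(b*.85-g[k],0,None)
        if w.sum()>0: xs.append(x);y0=Y[k][np.argmax(w)];kk=abs(Y[k]-y0)<.007;ys.append((w*Y[k])[kk].sum()/w[kk].sum())
    print(n,'line y',np.round(np.array(ys)*1e3,1),'fit',np.polyfit(xs,ys,1))
    # plank side edges along overhang: wood extents
    for y in(-.26,-.24,-.22,-.20,-.18): 
        k=wood&(abs(Y-y)<.004)&(abs(X)<.08); print(y,np.round([X[k].min()*1e3,X[k].max()*1e3],1) if k.any() else 0,end=' ')
    D=pts(c);r=(abs(D[...,2]-.05)<.006)&~wood; q=D[...,:2]-C; rx,ry=q@ux,q@uy
    r&=(abs(rx)<.075)&(ry<-.1)&(ry>-.19); print('\nriser edge',[(x,np.round(ry[r&(abs(rx-x)<.005)].min()*1e3,1) if (r&(abs(rx-x)<.005)).any() else None) for x in(-.06,-.055,.055,.06)])
c=load('scene');cv2.imwrite('pics/fin.png',cv2.resize(np.hstack([c['pixels'][110:260,185:335],load('top')['pixels'][140:290,200:350]])[...,::-1],None,fx=2.6,fy=2.6,interpolation=cv2.INTER_CUBIC))
E
python3 g.py
```

```text
12.35 [ 0.56411293 -0.00157324  0.07299864] [-3.13970276e+00 -3.07016634e-03 -2.09784736e-01] [1.75291777 5.21377064 8.50987325]
scene line y [-155.2 -156.9 -152.6 -155.2 -181.4 -172.9 -144.5 -158.3 -159.  -158.8
 -158.8 -158.7 -159.2 -159.  -159.  -158.9 -159.1] fit [-0.00065972 -0.15926062]
-0.26 [-44.6  49. ] -0.24 [-38.5  49.5] -0.22 [-34.2  49.2] -0.2 [-73.2  49.7] -0.18 [-76.4  48.7] 
riser edge [(-0.06, np.float64(-101.2)), (-0.055, None), (0.055, np.float64(-160.5)), (0.06, np.float64(-162.5))]
top line y [-157.9 -157.9 -158.5 -158.1 -157.9 -158.2 -158.3 -158.6 -139.2 -138.3
 -140.5 -140.3 -138.2 -139.1 -158.3 -158.2 -158.2] fit [ 0.13672539 -0.15151823]
-0.26 [-43.2  41.9] -0.24 [-42.7  41. ] -0.22 [-43.6  40.9] -0.2 [-42.4  40.6] -0.18 [-42.4  41.8] 
riser edge [(-0.06, np.float64(-159.5)), (-0.055, np.float64(-159.8)), (0.055, np.float64(-160.0)), (0.06, np.float64(-160.5))]
```

View pics/fin.png

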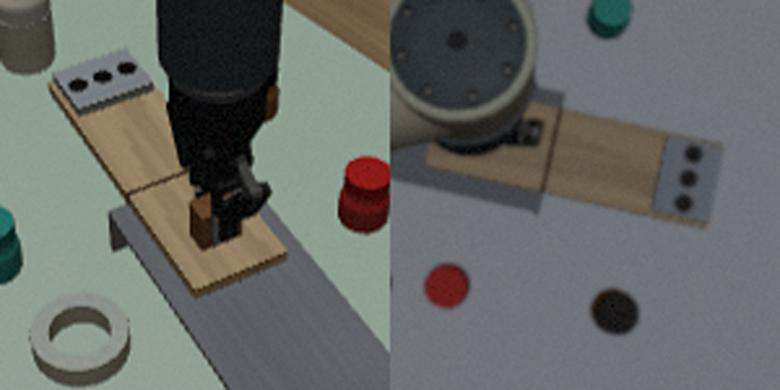

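Request:
jog_arm(delta_rot=[[0, 0, 0], [0, 0, 0], [0, 0, 0], [0, 0, 0], [0, 0, 0]], travel=[[-0.0003, -0.0015, 0], [0, 0, 0], [0, 0, 0], [0, 0, 0], [0, 0, 0]], gripper=[240, 240, 240, 240, 240])

```text
t: 12.95
tcp_pos: [0.5639, -0.0027, 0.073]
ee_rot: [-3.139, -0.003, -0.21]
contact_force: [1.5, 6.1, 9.8]
gripper_width: 0.0233
grip_force: 61.6
```

```bash
python3 g.py
```

```text
12.95 [ 0.56387955 -0.00274623  0.07301931] [-3.13926469 -0.0031728  -0.20957468] [1.47050846 6.12685676 9.75732897]
scene line y [-180.5 -179.6 -178.  -153.8 -172.8 -146.8 -145.3 -159.9 -160.3 -159.7
 -159.7 -160.  -160.4 -160.2 -160.  -160.3 -160.4] fit [ 0.17328369 -0.16221356]
-0.26 [-55.3  49. ] -0.24 [-67.4  49.5] -0.22 [-73.2  49.2] -0.2 [-68.9  49.7] -0.18 [-60.1  48.7] 
riser edge [(-0.06, np.float64(-100.9)), (-0.055, None), (0.055, np.float64(-159.7)), (0.06, np.float64(-158.8))]
top line y [-159.  -159.5 -159.3 -159.5 -159.  -159.  -159.5 -137.3 -140.3 -138.2
 -141.3 -138.9 -141.8 -139.4 -159.4 -159.3 -159.4] fit [ 0.12896214 -0.15117664]
-0.26 [-41.2  40.4] -0.24 [-42.7  41. ] -0.22 [-42.1  41.5] -0.2 [-43.6  40.6] -0.18 [-43.   41.8] 
riser edge [(-0.06, np.float64(-159.6)), (-0.055, np.float64(-159.9)), (0.055, np.float64(-160.1)), (0.06, np.float64(-160.4))]
```

The line sits at -159.7 mm against the riser edge at -160. The plank is square, centred, level and pressed down with about 9 N, so I'm handing in.

```bash
python3 -c "
from bench import bot
print(bot.hand_in())"
```

```text
the job is handed in; nothing more can be done
None
```

I handed the job in at about 13 s (no verdict was returned): the jar stands upright on the bench, and the gripper still holds the plank level and square on the riser, its dark line within about 1 mm of the outer edge.

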